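# Load the tray of couplings into the drop-front bin

## Task

Pull the bin's yellow front flap all the way down until it lies level, then slide the loaded aluminium tray from the loading shelf across the flap until it is completely inside the bin, and push the flap back up until it is fully shut. The four couplings must stay standing in the tray, and the oil can, screwdriver and green pipe piece must be left where they are.

Things in the scene. Friction and masses are not known exactly. Their poses are not given: they have to be found in the camera images.
- bin: fixed blue steel bin, open on top, with a plywood loading shelf before it. Origin on the bench under the hinge line, mid width; +x runs level from the shelf into the bin (roughly world +y), z up, y along the hinge (bin's -y is roughly world +x, away from the robot). Sizes in these axes: see the points. Beside shelf and flap (|y| over 85 mm) the bench is free but for the bystanders.
- bin_floor (a point): centre of the bin's floor, at bin x 92, y 0, z 79 mm. Floor x 0 to 185 mm, inner width 150 mm. Side walls 5 mm thick, outer faces at y +-80 mm, top at z 147 mm; back wall inner face at x 185 mm, top at z 190 mm. The front (x = 0) is closed by the flap alone. Axes as the bin's.
- shelf_top (a point): centre of the loading shelf's top, at bin x -225, y 0, z 81 mm. Shelf x -335 to -115 mm, 140 mm wide. Between shelf and bin is the space for the flap: lowered, its upper face (z 80 mm) spans x -100 to 0 mm and bridges shelf and bin floor, with a 15 mm gap to the shelf. Axes as the bin's.
- flap (a joint): yellow flap's angle: 0 = upright, shut; grows as it comes down towards the shelf; 1.571 = level, at its stop. Plate 160 mm wide, 100 high, 12 thick, 0.6 kg. Hinge along bin y at bin x 0, z 80 mm (flap's inner lower edge); shut, it fills x -12 to 0, z 80 to 180 mm. Stiff hinge (0.36 N m): stays where left, needs up to 8 N at the pull bar. May start up to 0.3 ajar.
- pull_bar (a point): middle of the flap's pull bar: round steel bar, 12 mm diameter, parallel to the hinge, sticking out sideways from the flap's upper end from bin y -80 to -148 mm, ending in a red 16 mm ball. This point: y -115 mm, 90 mm from the hinge along the flap, in mid thickness (6 mm from its inner face). Flap down: 74 mm above the bench. Free all round: can be hooked, pressed, pinched or lifted.
- tray: open aluminium tray, 140 mm along its x, 125 mm along its y, 35 mm high, walls 3 mm, 0.45 kg empty; origin at the centre of its underside, x roughly along the bin's x. Starts on the loading shelf. It may be pushed on its rear wall (the one away from the bin).
- fitting1: green plastic pipe coupling standing on end inside the tray, 36 mm diameter with a 31 mm waist, 52 mm tall, 80 g (hidden variation); origin at the centre of its foot, z along its axis; rear row
- fitting2: brass pipe coupling standing on end inside the tray, 36 mm diameter with a 31 mm waist, 52 mm tall, 80 g (hidden variation); origin at the centre of its foot, z along its axis; rear row
- fitting3: brass pipe coupling standing on end inside the tray, 36 mm diameter with a 31 mm waist, 52 mm tall, 80 g (hidden variation); origin at the centre of its foot, z along its axis; front row (towards the bin)
- fitting4: green plastic pipe coupling standing on end inside the tray, 36 mm diameter with a 31 mm waist, 52 mm tall, 80 g (hidden variation); origin at the centre of its foot, z along its axis; front row (towards the bin)
- oil_can: red oil can with a thin spout, 60 mm diameter, 110 mm tall, stands on the bench beside the bin on the side of the pull bar; origin at the centre of its foot. Bystander.
- pipe_stub: green pipe piece 120 mm long, 24 mm thick with a 33 mm collar, lies on the bench beside the loading shelf on the side of the pull bar; origin under its middle, x along it. Bystander.
- screwdriver: screwdriver, red handle 100 mm long and 26 mm thick, steel blade, 190 mm in all, lying on the bench beside the flap on the side towards the robot; origin under the front end of its handle, x along it towards the tip. Bystander.
Not all that is in view belongs to the job. Several things have the shape of the tray; the one meant has the colours described above.

How it is judged:
On the way, in this order (a step that is already met when the one before it is completed fails the run):
1. the flap is pulled fully down (within 0.07 rad of level) while the tray still waits on the shelf side (value of joint flap above 1.5 rad and x of tray in the frame of bin below -0.1 m), for 0.2 s.
2. the tray is wholly inside the bin with the flap still down (x of tray in the frame of bin between 0.068 and 0.118 m and y of tray in the frame of bin between -0.016 and 0.016 m and z of tray in the frame of bin below 0.085 m and angle between tray's own z axis and vertical below 0.06 rad and value of joint flap above 1.4 rad), for 0.2 s.
At the end, for the whole second after the job is handed in: The flap is shut (within 0.05 rad); the tray lies flat on the bin floor wholly inside, behind the flap (its centre 68 to 118 mm behind the hinge line and within 16 mm of the bin's middle); all four couplings stand upright (within 0.15 rad) on the tray's floor; everything is at rest (x of tray in the frame of bin between 0.068 and 0.118 m and y of tray in the frame of bin between -0.016 and 0.016 m and z of tray in the frame of bin below 0.085 m and angle between tray's own z axis and vertical below 0.06 rad and angle between each of fitting1, fitting2, fitting3, fitting4's own z axis and vertical below 0.15 rad and z of each of fitting1, fitting2, fitting3, fitting4 in the frame of tray below 0.012 m and x of fitting1 in the frame of tray between -0.07 and 0.07 m and y of fitting1 in the frame of tray between -0.063 and 0.063 m and x of fitting2 in the frame of tray between -0.07 and 0.07 m and y of fitting2 in the frame of tray between -0.063 and 0.063 m and x of fitting3 in the frame of tray between -0.07 and 0.07 m and y of fitting3 in the frame of tray between -0.063 and 0.063 m and x of fitting4 in the frame of tray between -0.07 and 0.07 m and y of fitting4 in the frame of tray between -0.063 and 0.063 m and value of joint flap below 0.05 rad and linear speed of each of tray, fitting1, fitting2, fitting3, fitting4 below 0.02 m/s); the robot touches nothing.
It fails at once if the oil can is moved more than 25 mm (distance of oil_can from where it was at the start of the episode above 0.025 m).
It fails at once if the pipe stub is moved more than 25 mm (distance of pipe_stub from where it was at the start of the episode above 0.025 m).
It fails at once if the screwdriver is moved more than 25 mm (distance of screwdriver from where it was at the start of the episode above 0.025 m).
It fails at once if a coupling topples (tilts more than 0.6 rad) (angle between any of fitting1, fitting2, fitting3, fitting4's own z axis and vertical above 0.6 rad).
It also fails if it takes over 72 s, if anything falls off the work surface, if the arm or the gripper's body presses on something with over 40 N, if the wrist force passes 120 N, or if a joint passes its speed limit or range.

## Robot

A 7-joint arm with a two-finger parallel gripper is mounted at the origin on the work surface. World frame = base frame: x ahead of the robot, y to its left, z up, the work surface at z = 0. Lengths are in m, angles in rad, forces in N, time in s.
With the tool pointing down it reaches from about 0.4 to 0.9 m from the base axis. Payload 5.5 kg.
Tool frame: the origin (TCP) lies between the finger pads; the fingertips stand ahead of it and the grasp point (between the pads) lies 6 mm ahead of it (arm.tips_ahead is the z of the fingertips in the tool frame, in m); z points along the fingers, y is the line along which they close (so a half turn about z gives the same grasp; the last joint's range is limited). The gripper opens to 92 mm and grips with 3 to 60 N. Pads are 19 mm wide; open, the fingers measure 130 mm over their backs; the gripper's body (75 mm by 190 mm) begins 47 mm behind the grasp point.
Start: joints at [-0.889, 0.501, -0.427, 1.55, 0.221, 1.138, -0.21], TCP at [0.264, 0.594, 0.252] pointing down, gripper open.
Joint ranges: [-2.88, 2.88], [-0.31, 2.03], [-1.54, 1.56], [0.2, 2.42], [-1.41, 4.55], [0.19, 2.02], [-2.57, 2.57]. Speed limits (rad/s): [2.57, 2.57, 3.14, 3.14, 3.14, 3.14, 3.14].

## Interface

Orientations are given as [roll, pitch, yaw] about the fixed x, y, z axes, in that order (R = Rz(yaw) Ry(pitch) Rx(roll)).
In Python, from cell import arm, readout, eyes gives the robot as it stands. The module is installed in compiled form; this text tells all that it offers. Calls block until the motion is done:
- arm.move_to(position, orientation): joint-space move of the TCP to a pose.
- arm.move_l(position, rot=None, feed=0.15, f_stop=None): straight line of the TCP; rot=None keeps the orientation; feed is the mean speed in m/s. With f_stop (N) it stops when the force on the tool has changed by that much, and returns True; else False.
- arm.move_j(angles): joint-space move.
- arm.gripper_to(opening, grasp_force=None): finger opening in m; grasp_force is the grip in N (None keeps the last); returns when the fingers have stopped.
- arm.wait(seconds).
- arm.ik(position, orientation): joint angles nearest the present ones, or None.
- readout.sense(): the state.
- eyes.grab_frame(name): name is "scene" or "top" or "wrist"; returns (picture, depth): 420x560x3 uint8, red, green, blue; 420x560 float32, m along the optical axis (not along the pixel's ray), 0 where there is no reading.
- eyes.camera_info(name): a dict with "camera_matrix" (3x3 intrinsics, pixels), "dist_coeffs" ([k1, k2, p1, p2, k3] as OpenCV has them; the pictures are not rectified), "world_from_camera" (4x4, takes a point from camera to world coordinates); the wrist camera has in their place "hand_eye" (4x4, takes a point from camera to tool coordinates, whose origin is the TCP and whose axes are the flange's). Camera axes: x right, y down, z forward; pixel columns grow to the right and rows downward; lengths in m; the calibration is good to about 2 mm. A picture is of the moment at which its call begins: read the wrist's pose just before it. camera_info takes no time and is no camera call.
A pose or a line that the arm cannot do raises arm.IKError and nothing moves.
- arm.sign_off(): hands the job in; it is judged then, once.
The state is a dict: "time_s": time; "joint_pos": joint angles; "qvel": joint speeds; "tau": joint torques, N m; "position": TCP position; "ee_rot": TCP orientation; "ft_force": force on the tool from outside, world axes, zero at the start; "ft_torque": the same for the moment, N m; "grip_width": finger opening in m; "grip_force": force on a finger pad.
Only numpy, scipy, OpenCV 4.12 (cv2) and the standard library are available. Lean on these libraries where they do the work, as an engineer would, in place of code of your own. Each camera call takes 0.05 s, during which the arm holds its last target. There are 200 camera calls.

## Working session

There is one attempt and no reset: what is moved stays moved. The work goes in short steps, each a Python script; the robot and the scene stay as the last script left them, time stands still between calls to the robot, and variables do not carry over. Pictures are saved under pics/ and viewed, at most 10 in all, crops included, and the job is handed in when it is done.

```bash
mkdir -p pics; ls; python3 - <<'E'
from cell import arm, readout, eyes
import cv2, numpy as np
for n in("scene","top"):
    p,d=eyes.grab_frame(n); cv2.imwrite(f"pics/{n}0.png",p[:,:,::-1]); np.savez(f"{n}0.npz",p=p,d=d)
    print(n,eyes.camera_info(n))
print(eyes.camera_info("wrist"), arm.tips_ahead); print(readout.sense())
E
```

```text
pics
scene {'camera_matrix': array([[539.41884168,   0.        , 270.06405888],
       [  0.        , 539.41884168, 203.51562671],
       [  0.        ,   0.        ,   1.        ]]), 'dist_coeffs': array([0.04722845, 0.        , 0.        , 0.        , 0.        ]), 'world_from_camera': array([[-0.76694585,  0.52134614, -0.3741554 ,  0.89382439],
       [ 0.64169405,  0.62741185, -0.44111576,  0.38436687],
       [ 0.00477553, -0.5784052 , -0.81573563,  1.02547286],
       [ 0.        ,  0.        ,  0.        ,  1.        ]])}
top {'camera_matrix': array([[451.62298703,   0.        , 284.26906374],
       [  0.        , 451.62298703, 210.00168046],
       [  0.        ,   0.        ,   1.        ]]), 'dist_coeffs': array([-0.10003478,  0.        ,  0.        ,  0.        ,  0.        ]), 'world_from_camera': array([[ 0.01145614, -0.98046104,  0.19637949,  0.32028976],
       [-0.99991506, -0.01245353, -0.00384474, -0.07890197],
       [ 0.00621523, -0.19631876, -0.98052043,  1.06328833],
       [ 0.        ,  0.        ,  0.        ,  1.        ]])}
{'camera_matrix': array([[311.97
[... 584 characters left out ...]
0.025
{'time_s': 0.1, 'joint_pos': array([-0.8887676 ,  0.50174233, -0.42680849,  1.55134545,  0.22079785,
        1.13832317, -0.21029074]), 'qvel': array([ 0.00079618, -0.00275157, -0.00063422, -0.0027477 ,  0.00050465,
       -0.00148002, -0.00016663]), 'tau': array([-1.13977172e-02, -5.67864633e+01, -5.83836839e+00, -2.79915333e+01,
       -6.89700991e-02,  2.40523129e-02,  2.48503869e-05]), 'position': array([0.26414399, 0.59325681, 0.25078951]), 'ee_rot': array([-3.13982824e+00, -5.56508308e-05,  2.72282143e+00]), 'ft_force': array([ 0.8583481 , -0.06070569,  0.26858291]), 'ft_torque': array([-0.01455081, -0.03267183, -0.02985395]), 'grip_force': 0.0, 'grip_width': 0.09180789076706161}
```

View pics/scene0.png

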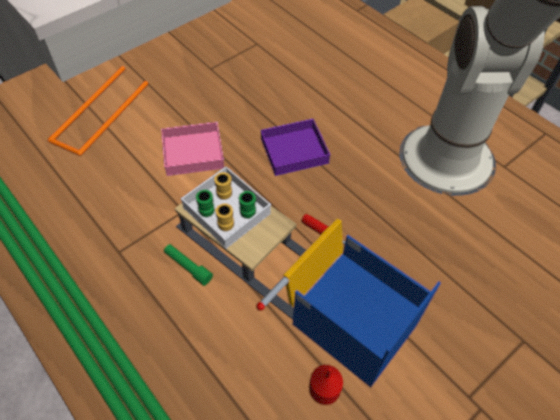

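View pics/top0.png

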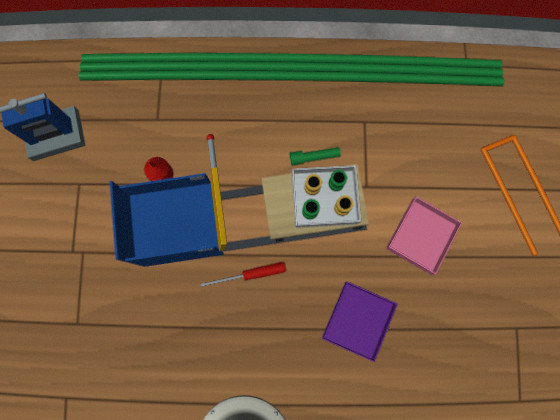

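The scene view shows the aluminium tray with its four couplings at (227,205), and in the top view it is at (327,195). Lookalikes are the pink tray (top 425,235) and the purple tray (top 360,320). The flap is at top (219,205), its red ball at (210,137), the can at (158,169), the pipe stub at (315,156) and the screwdriver at (245,273). I choose the grey one with the couplings, standing on the shelf.

```bash
cat > h.py <<'E'
import numpy as np, cv2
from cell import arm, readout, eyes
def cloud(n,d,T=None):
    c=eyes.camera_info(n); K,D=c["camera_matrix"],c["dist_coeffs"]
    T=c["world_from_camera"] if T is None else T
    v,u=np.mgrid[:420,:560]; uv=np.stack([u,v],-1).reshape(-1,1,2).astype(float)
    r=cv2.undistortPoints(uv,K,D).reshape(420,560,2)
    P=np.dstack([r*d[...,None],d]); return P@T[:3,:3].T+T[:3,3]
def hsv(p): return cv2.cvtColor(p,cv2.COLOR_RGB2HSV).transpose(2,0,1).astype(int)
def rect(P): 
    r=cv2.minAreaRect((P[:,:2]*1000).astype(np.float32)); return r
E
python3 - <<'E'
from h import *
crop=[]
for n in("top","scene"):
    z=np.load(n+"0.npz");p,d=z["p"],z["d"];W=cloud(n,d);h,s,v=hsv(p);Z=W[...,2]
    X,Y=W[...,0],W[...,1]; ok=d>0
    near=ok&(X>0.2)&(X<.8)&(Y>-.4)&(Y<.35)
    blue=near&(h>100)&(h<125)&(s>120); yel=near&(h>18)&(h<30)&(s>200)&(v>120); red=near&((h<5)|(h>175))&(s>170)
    gre=near&(h>55)&(h<85)&(s>150)&(X<.68)
    big=lambda m:(lambda L:L[1]==1+np.argmax(L[2][1:,4]))(cv2.connectedComponentsWithStats(m.astype(np.uint8)))
    print(n,"bench z",np.median(Z[near]))
    for nm,m in(("blueall",big(blue)),("floor",big(blue)&(abs(Z-.079)<.006)),("yel",big(yel)),("shelf/tray z81",near&(abs(Z-.081)<.006)&(Y<0.06)&(s<190)&~yel&~blue)):
        m=cv2.erode(m.astype(np.uint8),np.ones((2,2)))>0
        P=W[m]; print(nm,m.sum(),P.mean(0).round(3),P.min(0).round(3),P.max(0).round(3),np.round(rect(P),1).tolist() if 0 else rect(P))
    for nm,m in(("red",red),("green",gre)):
        N,L,S,C=cv2.connectedComponentsWithStats(m.astype(np.uint8))
        for i in range(1,N):
            if S[i,4]>15: P=W[L==i]; print(nm,C[i].round(),S[i,4],P.mean(0).round(3),P.min(0).round(3),P.max(0).round(3))
    c=p[110:290,190:400] if n=="top" else p[140:380,140:450]; crop.append(cv2.resize(c,(400,int(400*c.shape[0]/c.shape[1])),interpolation=2))
H=max(c.shape[0] for c in crop); out=np.zeros((H,800,3),np.uint8)
for i,c in enumerate(crop): out[:c.shape[0],400*i:400*i+400]=c
cv2.imwrite("pics/crop.png",out[:,:,::-1])
# tray rim in top: 
z=np.load("top0.npz");W=cloud("top",z["d"]);h,s,v=hsv(z["p"])
m=(s<60)&(abs(W[...,2]-.116)<.006)&(W[...,0]>.3)&(W[...,0]<.7)&(W[...,1]>-.35)&(W[...,1]<.1); print("rim",m.sum(),rect(W[m]),np.median(W[m],0))
m=(abs(W[...,2]-.147)<.004)&(h>100)&(h<125)&(s>100)&(W[...,1]>0)&(W[...,1]<.4)
for sd in(0,1):
    mm=m&((W[...,0]>.42) if sd else (W[...,0]<.42)); print("walltop",mm.sum(),rect(W[mm]))
E
```

```text
top bench z 0.0024003287564375864
blueall 7813 [0.486 0.179 0.096] [0.394 0.06  0.007] [0.577 0.269 0.194] ((486.2394104003906, 164.84637451171875), (158.2239990234375, 187.32583618164062), 9.576509475708008)
floor 4777 [0.491 0.163 0.08 ] [0.41  0.063 0.074] [0.573 0.264 0.085] ((490.7301025390625, 163.91317749023438), (141.85733032226562, 183.42832946777344), 9.106186866760254)
yel 497 [0.502 0.051 0.174] [0.427 0.034 0.129] [0.581 0.071 0.183] ((503.99810791015625, 53.730438232421875), (154.46690368652344, 18.987886428833008), 9.377943992614746)
shelf/tray z81 2714 [ 0.527 -0.12   0.083] [ 0.454 -0.267  0.075] [ 0.622 -0.034  0.087] ((538.3880615234375, -151.40121459960938), (136.178955078125, 218.4383087158203), 9.274449348449707)
red [210. 137.] 29 [0.652 0.074 0.175] [0.647 0.068 0.17 ] [0.658 0.081 0.178]
red [157. 169.] 497 [0.615 0.213 0.061] [0.59  0.188 0.012] [0.646 0.247 0.113]
red [264. 271.] 406 [ 0.386 -0.039  0.025] [ 0.367 -0.086  0.014] [0.405 0.01  0.032]
green [312. 156.] 435 [ 0.662 -0.149  0.026] [ 0.64  -0.214  0.016] [ 0.679 -0.095  0.038]
green [337. 181.] 1
[... 1110 characters left out ...]
4 0.057] [0.591 0.193 0.007] [0.648 0.249 0.113]
green [205. 204.] 241 [ 0.583 -0.187  0.122] [ 0.565 -0.211  0.088] [ 0.595 -0.177  0.141]
green [247. 205.] 255 [ 0.518 -0.13   0.123] [ 0.496 -0.152  0.092] [ 0.53  -0.12   0.142]
green [191. 266.] 460 [ 0.666 -0.139  0.026] [ 0.644 -0.214  0.009] [ 0.68  -0.093  0.039]
rim 436 ((544.9486083984375, -172.3585205078125), (124.36869049072266, 140.31959533691406), 3.9479172229766846) [ 0.5443046  -0.17825418  0.11664871]
walltop 199 ((407.49371337890625, 169.51182556152344), (24.826419830322266, 153.41229248046875), 0.07058101892471313)
walltop 388 ((487.6376953125, 164.5063934326172), (160.41236877441406, 186.17543029785156), 9.576784133911133)
```

View pics/crop.png

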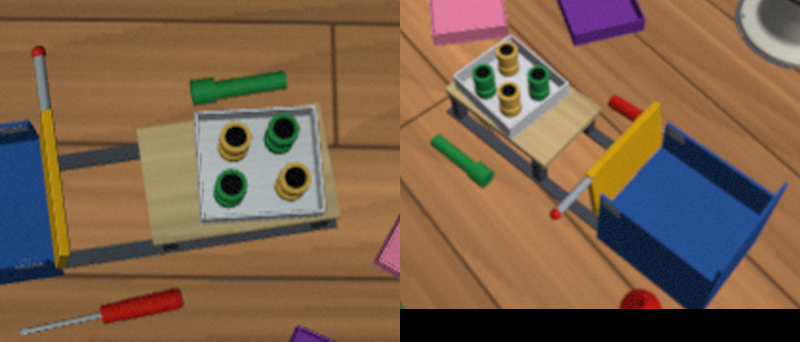

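Top crop: the grey tray with two green and two brass couplings stands on the shelf, rotated about -5° relative to it, and its centre is near bin x -251, y -2. The bin frame agrees from the floor, the shelf and the ball: origin (0.503, 0.074), yaw 99.3°, flap about 0.18 ajar. Next I hook the bar.

```bash
cat >> h.py <<'E'
A=np.radians(99.25); O=np.array([.503,.0737]); ex=np.array([np.cos(A),np.sin(A)]); ey=np.array([-ex[1],ex[0]])
def P(x,y,ztip): # bin mm -> TCP world, tip height
    w=O+(x*ex+y*ey)/1000; return [w[0],w[1],ztip/1000+.025]
def tobin(w): d=np.asarray(w)[...,:2]-O; return np.stack([d@ex,d@ey,np.asarray(w)[...,2]],-1)*1000
RY=[np.pi,0,A]          # tool y along bin y, tool x along bin x
def bar(t): return -90*np.sin(t)-6*np.cos(t), 80+90*np.cos(t)-6*np.sin(t)
def st(m=""):
    s=readout.sense(); print(m,round(s["time_s"],1),"bin",tobin(s["position"]).round(1),"F",s["ft_force"].round(1),"w",round(s["grip_width"],3))
E
python3 - <<'E'
from h import *
for q in(P(4,-115,230),P(4,-115,152),P(-90,-115,76),P(-345,0,200),P(-345,0,90),P(12,0,92)): 
    j=arm.ik(q,RY); print(None if j is None else np.round(j,2))
arm.gripper_to(0.0)
p=readout.sense()["position"]; arm.move_l([p[0],p[1],.33],feed=.3)
arm.move_to(P(4,-115,250),RY); st("above")
print(arm.move_l(P(4,-115,152),f_stop=8)); st("down")
f0=readout.sense()["ft_force"]
for t in np.arange(.2,.96,.15):
    x,z=bar(t); arm.move_l(P(x+16,-115,min(152,z-14)),feed=.08); st(f"t{t:.2f}")
    if np.linalg.norm(readout.sense()["ft_force"]-f0)>45: print("HIGH");break
p,d=eyes.grab_frame("scene"); cv2.imwrite("pics/hook.png",p[120:400,100:460,::-1])
E
```

```text
[-0.1   0.42 -0.13  1.63  0.06  1.1  -0.08]
[-0.13  0.5  -0.09  1.7   0.05  0.95 -0.08]
[-0.06  0.61  0.01  1.72 -0.01  0.82  0.12]
[ 0.14  0.45  0.35  1.68 -0.18  1.04  0.71]
[ 0.18  0.59  0.31  1.76 -0.23  0.83  0.75]
[-0.18  0.41 -0.04  2.02  0.03  0.72 -0.08]
above 4.1 bin [   6.1 -115.1  275.1] F [ 0.1 -0.5  0.2] w 0.001
False
down 4.9 bin [   4.2 -115.7  177.8] F [ 0.  -0.5  1. ] w 0.0
t0.20 5.2 bin [  -9.1 -115.5  177.9] F [-0.3 -0.2 -0.1] w 0.0
t0.35 5.6 bin [ -21.5 -114.9  173.4] F [ 0.1 -0.1  0.2] w 0.001
t0.50 5.9 bin [ -33.5 -114.5  166.6] F [ 0.4 -0.  -0.5] w 0.0
t0.65 6.2 bin [ -44.4 -114.4  158.3] F [ 0.2  0.5 -0. ] w 0.0
t0.80 6.5 bin [ -53.8 -114.4  148.6] F [ 0.5 -0.8 -0.4] w 0.001
t0.95 6.8 bin [ -61.6 -114.3  137.6] F [-0.   0.9 -0.7] w 0.0
```

View pics/hook.png

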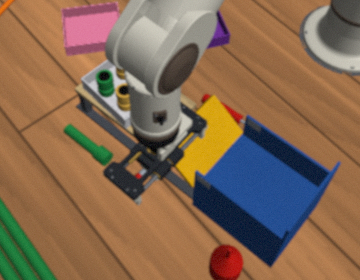

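The flap (crop ~208,140) has followed the hook to roughly 0.9 rad, with the red ball just beyond the fingers. Now I press the bar down from above.

```bash
python3 - <<'E'
from h import *
x,z=bar(.95)
arm.move_l(P(x+28,-115,z-14)); arm.move_l(P(x+28,-115,z+35)); arm.move_l(P(x-4,-115,z+35)); st("over")
for t in np.append(np.arange(.85,1.5,.1),[1.571]):
    x,z=bar(t); r=arm.move_l(P(x-2,-115,z+6),feed=.06,f_stop=30); st(f"t{t:.2f} {r}")
r=arm.move_l(P(x-2,-115,z+1),feed=.03,f_stop=20); st(f"press {r}")
arm.wait(.3)
x,z=bar(1.571); arm.move_l(P(x,-115,190)); 
arm.move_l(P(-150,-160,230),feed=.3) ; st("clear")
arm.gripper_to(.07)
for n in("top","scene"):
    p,d=eyes.grab_frame(n); cv2.imwrite(f"pics/{n}1.png",p[:,:,::-1]); np.savez(n+"1.npz",p=p,d=d)
    W=cloud(n,d);h,s,v=hsv(p);B=tobin(W)
    yel=(h>18)&(h<30)&(s>200)&(v>100)&(abs(B[...,0]+50)<80)&(abs(B[...,1])<90)
    q=B[yel]; print(n,yel.sum(),q.min(0).round(),q.max(0).round(),"z far",np.median(q[q[:,0]<-70][:,2]),"z near",np.median(q[q[:,0]>-30][:,2]))
    m=((h<5)|(h>175))&(s>170)&(abs(B[...,1]+148)<20)&(B[...,0]<0); print("ball",m.sum(),B[m].mean(0) if m.any() else 0)
E
```

```text
over 8.0 bin [ -81.9 -114.1  186.2] F [ 0.3  1.5 -0.3] w 0.0
t0.85 False 8.5 bin [ -73.1 -114.7  165.3] F [-0.1 -0.6  0.4] w 0.0
t0.95 False 8.8 bin [ -79.5 -114.7  158.2] F [-0.9  0.1 -1. ] w 0.001
t1.05 False 9.1 bin [ -83.5 -114.6  150. ] F [-0.7  0.   0.1] w 0.0
t1.15 False 9.4 bin [ -86.8 -114.6  141.6] F [ 0.9 -0.1 -0.7] w 0.001
t1.25 False 9.7 bin [ -89.4 -114.5  133. ] F [0.3 0.1 0.7] w 0.001
t1.35 False 10.0 bin [ -91.2 -114.5  124.1] F [ 0.8 -0.  -0. ] w 0.001
t1.45 False 10.3 bin [ -92.  -114.6  115.2] F [0.1 0.5 0.2] w 0.0
t1.57 False 10.6 bin [ -92.2 -115.7  105.2] F [ 1.1 -0.6  3.8] w 0.0
press True 10.8 bin [ -92.3 -115.9  104.9] F [-3.3 -1.1 10. ] w 0.0
clear 12.5 bin [-151.4 -159.8  253.7] F [-0.6  0.8 -1. ] w 0.001Traceback (most recent call last):
  File "<stdin>", line 15, in <module>
    return umr_minimum(a, axis, None, out, keepdims, initial, where)
ValueError: zero-size array to reduction operation minimum which has no identity
```

```bash
python3 - <<'E'
from h import *
arm.move_to(P(-352,0,210),RY); st("behind")
for n in("top","scene"):
    p,d=eyes.grab_frame(n); cv2.imwrite(f"pics/{n}1.png",p[:,:,::-1])
    W=cloud(n,d);h,s,v=hsv(p);B=tobin(W)
    yel=(h>18)&(h<30)&(s>180)&(v>60)&(abs(B[...,0]+50)<80)&(abs(B[...,1])<90)
    q=B[yel]; print(n,yel.sum())
    if len(q)>50:print(q.min(0).round(),q.max(0).round(),"z far",np.median(q[q[:,0]<-70][:,2]),"z near",np.median(q[q[:,0]>-30][:,2]))
    m=((h<5)|(h>175))&(s>170)&(abs(B[...,1]+148)<20)&(B[...,0]<0); print("ball",m.sum(),B[m].mean(0) if m.any() else 0)
    m=(s<60)&(abs(B[...,2]-116)<6)&(abs(B[...,1])<80)&(abs(B[...,0]+250)<90); print("rim",m.sum(),B[m].min(0).round(),B[m].max(0).round(),rect(B[m]/1000))
E
```

```text
behind 14.7 bin [-350.2   -1.8  235.3] F [ 0.1 -0.3  1. ] w 0.07
top 3134
[-101.  -80.    4.] [-1. 79. 87.] z far 81.27391023198393 z near 81.19549457361197
ball 20 [ -90.34774117 -147.43052107   81.78070242]
rim 428 [-324.  -69.  110.] [-175.   65.  121.] ((-249.53347778320312, -2.06268310546875), (123.7657699584961, 140.2201690673828), 84.67680358886719)
scene 3406
[-130.  -79.    1.] [-2. 89. 87.] z far 80.51919942704887 z near 80.85066868119944
ball 27 [ -88.73017316 -149.21888555   80.21078676]
rim 548 [-324.  -69.  110.] [-172.   67.  122.] ((-247.94790649414062, -1.5004348754882812), (127.3929443359375, 143.74754333496094), 84.6384048461914)
```

View pics/scene1.png

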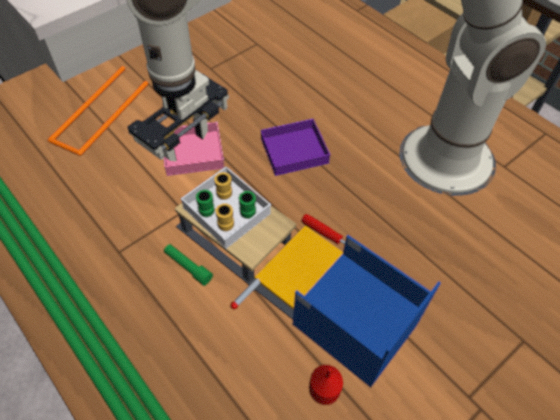

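The flap is level: its top is at z 81 at both ends, and the ball is at bin (-90, -148). Tray centre is (-249, -2) with yaw -5.3°. I push its rear wall with spread fingers and stop before the bin to check.

```bash
cat >> h.py <<'E'
def tray(c):
    for n in("top","scene"):
        p,d=eyes.grab_frame(n); B=tobin(cloud(n,d));h,s,v=hsv(p)
        m=(s<60)&(abs(B[...,2]-116)<6)&(abs(B[...,1])<80)&(abs(B[...,0]-c)<90)
        print(n,"rim",m.sum(),rect(B[m]/1000),B[m].min(0).round(),B[m].max(0).round())
    return p
E
python3 - <<'E'
from h import *
arm.move_l(P(-354,-1,91),feed=.12); st("low")
print(arm.move_l(P(-270,-1,91),feed=.05,f_stop=25)); st("push1")
print(arm.move_l(P(-190,-1,91),feed=.06,f_stop=25)); st("push2")
p=tray(-110); cv2.imwrite("pics/mid.png",p[100:400,140:460,::-1])
E
```

```text
low 15.9 bin [-354.4   -1.6  116.9] F [ 0.1 -0.3  0.3] w 0.07
False
push1 17.8 bin [-270.4   -0.8  116.3] F [-0.4 -5.3  1.1] w 0.07
False
push2 19.3 bin [-191.2   -1.1  116.7] F [ 1.1 -6.4  3.5] w 0.07
top rim 185 ((-81.89286804199219, 4.354423522949219), (85.00139617919922, 123.93936157226562), 0.06870667636394501) [-124.  -58.  110.] [-39.  66. 120.]
scene rim 590 ((-116.41197204589844, 5.027679443359375), (159.37962341308594, 127.12842559814453), 0.31371408700942993) [-196.  -58.  110.] [-37.  69. 122.]
```

View pics/mid.png

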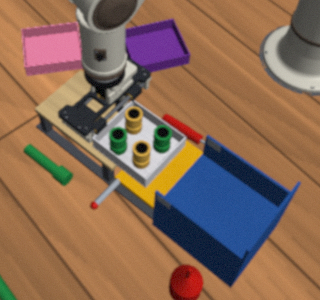

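The tray is square to the bin, its front edge at x -38 and y about +4.5, with all couplings standing. That clears the walls by 8 mm, so I push on in.

```bash
python3 - <<'E'
from h import *
print(arm.move_l(P(-80,-2,91),feed=.06,f_stop=25)); st()
r=arm.move_l(P(10,-3,91),feed=.05,f_stop=25); print(r); st()
arm.wait(.3)
if not r:
    arm.move_l(P(-15,-3,95)); arm.move_l(P(-40,-3,240),feed=.25)
    arm.move_l(P(-200,-60,240),feed=.3)
p=tray(92); cv2.imwrite("pics/in.png",p[100:400,140:460,::-1]); st()
E
```

```text
False
 21.4 bin [-80.3  -1.8 116.3] F [ 0.3 -6.1  2.5] w 0.07
False
 23.3 bin [ 10.   -2.9 116. ] F [-0.5 -2.8 -1.9] w 0.07
top rim 406 ((92.65708923339844, 2.7545738220214844), (124.9344482421875, 140.67459106445312), 89.99195861816406) [ 22. -60. 110.] [163.  65. 120.]
scene rim 554 ((92.90945434570312, 3.6130218505859375), (127.00005340576172, 140.86289978027344), 89.40880584716797) [ 23. -60. 110.] [163.  68. 121.]
 25.5 bin [-197.7  -59.6  263.8] F [0.4 1.2 0.2] w 0.07
```

View pics/in.png

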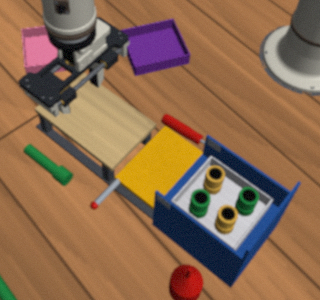

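The tray sits wholly inside at (92.7, 3) with yaw 0 and all couplings standing. Now I pinch the bar and raise the flap along its arc.

```bash
python3 - <<'E'
from h import *
R=[np.pi,0,A-np.pi/2]
x,z=bar(1.571)
print([None if (j:=arm.ik(P(*q),R)) is None else np.round(j,2) for q in((x,-123,150),(x,-123,55),(-6,-123,150))])
arm.gripper_to(.045)
arm.move_to(P(x,-123,170),R); st("above")
r=arm.move_l(P(x,-123,z-19),feed=.1,f_stop=12); st(f"down {r}")
if r: raise SystemExit
arm.gripper_to(.0,grasp_force=30); st("pinched"); print(readout.sense()["grip_force"])
for t in np.arange(1.45,.64,-.1):
    x,z=bar(t); r=arm.move_l(P(x,-123,z-19),feed=.06,f_stop=35); st(f"t{t:.2f} {r}")
    if r: break
p,d=eyes.grab_frame("scene"); cv2.imwrite("pics/lift.png",p[100:400,140:460,::-1])
E
```

```text
[array([-0.24,  0.54,  0.26,  1.67, -0.16,  0.96, -1.33]), array([-0.23,  0.66,  0.25,  1.71, -0.21,  0.8 , -1.29]), array([-0.36,  0.52,  0.24,  1.69, -0.14,  0.95, -1.48])]
above 27.6 bin [ -90.5 -123.   195.2] F [-0.6  0.4 -0.1] w 0.045
down False 28.9 bin [ -90.2 -123.7   80.8] F [-0.   0.   0.2] w 0.045
pinched 29.5 bin [ -92.7 -123.1   80.2] F [ 1.8 -4.8 -0.6] w 0.011
30.00289410352707
t1.45 False 29.8 bin [ -92.8 -123.1   91. ] F [ 0.8 -5.3 -2.6] w 0.011
t1.35 False 30.1 bin [ -91.9 -123.1  100. ] F [ 1.3 -4.4 -1.7] w 0.011
t1.25 False 30.4 bin [ -90.3 -123.1  108.9] F [ 1.7 -6.   0.4] w 0.011
t1.15 False 30.7 bin [ -87.9 -123.1  117.6] F [ 1.6 -5.4 -0.6] w 0.011
t1.05 False 31.0 bin [ -84.7 -123.1  126. ] F [ 1.9 -6.6 -0.3] w 0.011
t0.95 False 31.3 bin [ -80.9 -123.1  134. ] F [ 1.5 -8.7  0.9] w 0.011
t0.85 False 31.6 bin [ -76.4 -123.1  141.6] F [ 1.  -9.4  1.4] w 0.011
t0.75 False 31.9 bin [ -71.2 -123.1  148.7] F [ 1.2 -9.5  3.8] w 0.011
t0.65 False 32.2 bin [ -65.5 -123.1  155.3] F [ 0.4 -9.7  4.2] w 0.011
```

View pics/lift.png

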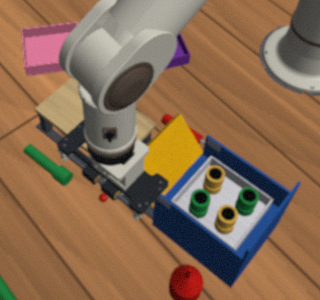

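The flap is rising with the pinched bar, at roughly 0.65 rad (crop 175,150), and nothing else has moved. I continue until it is shut.

```bash
python3 - <<'E'
from h import *
R=[np.pi,0,A-np.pi/2]
for t in (.55,.45,.35,.25,.15,.07,0):
    x,z=bar(t); r=arm.move_l(P(x,-123,z-19),feed=.06,f_stop=35); st(f"t{t:.2f} {r}")
    if r: break
r=arm.move_l(P(4,-123,z-19),feed=.03,f_stop=18); st(f"shut {r}")
arm.wait(.3); arm.gripper_to(.04); st("open")
arm.move_l(P(tobin(readout.sense()["position"])[0],-123,240)); arm.move_l(P(-220,-123,260),feed=.3); st("away")
for n in("top","scene"):
    p,d=eyes.grab_frame(n);B=tobin(cloud(n,d));h,s,v=hsv(p)
    m=((h<5)|(h>175))&(s>170)&(abs(B[...,1]+148)<20)&(abs(B[...,0])<60)&(B[...,2]>140); print("ball",m.sum(),B[m].mean(0) if m.any() else 0)
    y=(h>18)&(h<30)&(s>180)&(v>60)&(abs(B[...,0])<60)&(abs(B[...,1])<75)&(B[...,2]>90)
    q=B[y]
    for lo in(90,120,150,172): 
        k=q[(q[:,2]>lo)&(q[:,2]<lo+15)]; 
        if len(k): print(n,"z",lo,len(k),"x pct",np.percentile(k[:,0],[5,50,95]).round(1))
p=tray(92); cv2.imwrite("pics/shut.png",p[100:400,140:460,::-1])
E
```

```text
t0.55 False 32.6 bin [ -59.3 -123.1  161.3] F [ -0.2 -11.7   6.6] w 0.011
t0.45 False 32.9 bin [ -52.6 -123.2  166.7] F [ -1.9 -12.7  10.1] w 0.011
t0.35 False 33.2 bin [ -45.5 -123.2  171.4] F [ -3.2 -15.4  13.4] w 0.011
t0.25 False 33.5 bin [ -37.1 -123.3  175.3] F [ -4.3 -14.5  18.5] w 0.011
t0.15 False 33.8 bin [ -27.2 -123.6  178.3] F [ -6.2 -13.9  21.4] w 0.011
t0.07 False 34.1 bin [ -18.7 -123.6  179.7] F [ -6.3 -12.4  23. ] w 0.011
t0.00 False 34.3 bin [ -10.9 -123.6  180.3] F [-7.3 -9.4 22.5] w 0.011
shut False 34.8 bin [  -8.3 -123.6  180.2] F [ -4.8 -21.1  21.7] w 0.011
open 35.8 bin [   5.1 -122.6  175.5] F [ 0.4 -0.2  0.2] w 0.04
away 37.4 bin [-217.3 -123.3  283.9] F [ 1.6  0.4 -0.3] w 0.04
ball 29 [  -7.26787409 -146.94354491  178.14282854]
ball 42 [  -4.87886474 -148.92697171  176.25742758]
scene z 90 94 x pct [-1.5 -0.8 -0. ]
scene z 120 135 x pct [-1.3 -0.7 -0. ]
scene z 150 160 x pct [-1.6 -0.8 -0.1]
scene z 172 558 x pct [-11.4  -5.1  -0.5]
top rim 181 ((112.37651062011719, 2.9392242431640625), (124.63494873046875, 101.65562438964844), 89.82699584960938) [ 61. -59. 110.] [163.  65. 120.]
scene rim 568 ((92.9489517211914, 3.246936798095703), (126.81703186035156, 140.828369140625), 89.62382507324219) [ 23. -60. 110.] [163.  67. 121.]
```

View pics/shut.png

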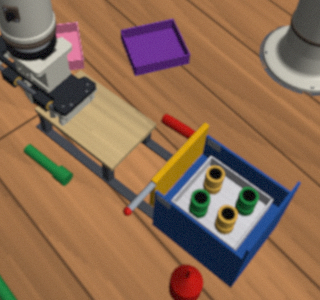

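The flap's inner face is at x -0.8 mm at every height, so it is vertical and shut. The tray is still at (93, 3), all four couplings stand, and the robot is clear.

```bash
python3 -c "
from cell import arm
arm.wait(.3); print(arm.sign_off())"
```

```text
the job is handed in; nothing more can be done
None
```

The job is handed in, with no verdict returned: in the last pictures the flap was shut, the tray was inside the bin with all four couplings upright, and no bystander had visibly moved.

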